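Draw the sagging guard bolt and hold the gate ajar

TASK

Lift the red cap off the bolt keeper of the amber spatter guard and set it, knob up, into the round blue cup. Then free the sagging gate bolt by its upright black knob: raise it so that the flange at its end clears the keeper's bent lip while you draw it well back towards the gate's hinge, and pull the self-closing gate towards the robot until it stands about 20 degrees ajar. Finish there, still gripping the knob and holding the gate ajar; do not disturb the two nozzles, the tape roll or the pliers.

Things in the scene. Friction and masses are not known exactly. Their poses are not given: they have to be found in the camera images.
- guard: spatter guard fixed to the worktop: grey base 360 x 185 mm, aluminium posts, amber screens 72 mm high, yellow gate across the front. Origin on the worktop in the shut gate's plane; x points into the pen (the gate opens to -x), y from the bolt end to the hinge end, z up. Keeper post 70 mm high at y = -130 mm, hinge post (90 mm) at y = +172 mm. A thin gantry beam crosses 0.55 m above the worktop, 0.58 m ahead of the robot's base
- keeper (a point): centre of the keeper post's top, 70 mm above the worktop. The keeper on it is a steel channel open at the top: two 3 mm walls 38 mm tall, 32 mm apart in guard x, 36 mm long in guard y. At the end towards the gate, 15.5 mm from this point, a bent-up lip rises 11.5 mm above this point. The cap starts resting on the walls
- gate_axis (a point): point on the gate's vertical hinge axis, at the height of the top of the gate (70 mm); guard frame (0, 150 mm). The gate reaches 250 mm from it towards the keeper; its bottom is 20 mm above the worktop
- gate_swing (a joint): opening angle of the gate, rad: 0 shut, grows as its free end swings towards the robot (guard -x; clockwise seen from above), stop at 1.2. A spring always shuts it: 0.2 Nm when shut, about 0.4 Nm (3 N at the knob) at 0.35 rad. The bolt's flange between the keeper walls locks it
- bolt: barrel bolt on top of the gate, turning with it: 10 mm steel rod, 185 mm long, in two staples (tops 42 mm above the gate's top, about 30 mm beyond the ends of the knob's path), with a 28 mm flange, 8 mm thick, centred at y = -96 mm. Origin on the rod's axis under the knob, 18 mm above the gate's top when hanging down; y along the rod towards the hinge, z up. About 0.2 kg
- bolt_knob (a point): centre of the bolt's upright black round knob, 18 mm in diameter, 34 mm tall, 49 mm above the rod's axis on a 10 mm stem; about 137 mm above the worktop when the bolt hangs down
- bolt_draw (a joint): how far the bolt is drawn towards the hinge, m: 0 to 0.045; starts between 0 and 0.004 with the flange behind the lip. It catches on the lip at about 0.004 to 0.005 unless lifted; from about 0.024 on the flange is clear of the keeper and the gate can swing. Friction about 1 N
- bolt_lift (a joint): how far the bolt is raised in its staples, m: 0 hanging down (its own weight), 0.014 at most. The flange clears the lip when this is over about 0.008
- cap: loose red round cap, 62 mm across, 14 mm high (skirt 10 mm deep) with an upright knob on top, 52 mm in all, 60 g. Origin at the centre of the skirt's lower edge; z up. It sits loosely over the keeper, lower edge 98 mm above the worktop, and comes off straight upwards; the bolt cannot be raised under it
- cap_grip (a point): centre of the cap's knob, which is 18 mm in diameter and 38 mm tall; 36 mm above the cap's lower edge
- cup_floor (a point): centre of the inner floor, 4 mm above the worktop, of the round blue cup for the cap, fixed to the worktop left or right of the guard: 84 mm across (94 mm at its flared rim), 18 mm high, inside 76 mm across. The cap sits with its lower edge on this floor. z up
- tape_roll: brown roll of tape lying flat, 104 mm across, 45 mm high, on the other side of the guard than the cup; origin under its centre
- nozzle_a: copper nozzle 24 mm across, 32 mm tall, standing in the pen; origin under its centre
- nozzle_b: copper nozzle 26 mm across, 32 mm tall, standing in the pen; origin under its centre
- pliers: red-handled pliers 153 x 50 x 13 mm lying to the right of the guard; origin under the middle
Things that resemble listed ones, but are neither listed nor needed, are in the scene too. Of the things that look like the cap, the larger one is meant. Of the things that look like the part that bears cup_floor, the smaller one is meant.

How it is judged:
On the way, in this order (a step that is already met when the one before it is completed fails the run):
1. the cap sits in the blue cup, knob up, let go (horizontal distance between cap_grip and cup_floor below 0.01 m and z of cap_grip in the frame of cup_floor between 0.03 and 0.041 m and angle between cap_grip's own z axis and vertical below 0.12 rad and contact force between the fingers and cap below 0.1 N), for 0.2 s.
2. then the bolt is drawn out of the keeper (value of joint bolt_draw above 0.024 m), for 0.1 s.
At the end, for the whole second after the job is handed in: The cap sits let go in the cup, knob up (within 10 mm of its centre, on its floor, tilted less than 7 degrees); the bolt is drawn at least 24 mm; the gate stands still between 0.20 and 0.52 rad (about 11 to 30 degrees) open, and the fingers hold the bolt with more than 2 N (all of step 1 and value of joint bolt_draw above 0.024 m and value of joint gate_swing between 0.2 and 0.52 rad and velocity of joint gate_swing between -0.1 and 0.1 rad/s and contact force between the fingers and bolt above 2 N); the arm keeps its last pose, push and grip.
It fails at once if a nozzle is moved by more than 25 mm (distance of nozzle_a from where it was at the start of the episode above 0.025 m).
It fails at once if a nozzle is moved by more than 25 mm (distance of nozzle_b from where it was at the start of the episode above 0.025 m).
It fails at once if the tape roll is moved by more than 25 mm (distance of tape_roll from where it was at the start of the episode above 0.025 m).
It fails at once if the pliers are moved by more than 25 mm (distance of pliers from where it was at the start of the episode above 0.025 m).
It also fails if it takes over 48 s, if anything falls off the work surface, if the arm or the gripper's body presses on something with over 40 N, if the wrist force passes 120 N, or if a joint passes its speed limit or range.

ROBOT

A 6-joint arm with a two-finger parallel gripper is mounted at the origin on a cart in front of the work surface, level with it; the furniture and walls round the work are solid. World frame = base frame: x ahead of the robot, y to its left, z up, the work surface at z = 0. Lengths are in m, angles in rad, forces in N, time in s.
With the tool pointing down it reaches from about 0.35 to 0.85 m from the base axis. Payload 8.1 kg.
Tool frame: the origin (TCP) lies midway between the tips of the shut fingers; the grasp point (between the pads) lies 19 mm behind it (bot.grip_depth is the distance from the TCP to the grasp point, in m); y points along the fingers, z is the direction in which the jaws open and shut, and the axes are right-handed (so a half turn about y gives the same grasp; the last joint's range is limited). The gripper opens to 85 mm and grips with 20 to 120 N. Pads are 22 mm wide; open, the fingers measure 114 mm over their backs; the gripper's body (76 mm by 85 mm) begins 54 mm behind the grasp point. The pads swing forward as they close: fully open they stand 13 mm farther back than shut.
Start: joints at [1.105, 0.13, 1.488, -0, 1.523, -0.085], TCP at [0.223, 0.557, 0.231] pointing down, gripper open.
Joint ranges: [-2.96, 2.96], [-0.89, 2.26], [0.02, 2.5], [-1.34, 4.48], [0, 2.73], [-2.66, 2.66]. Speed limits (rad/s): [2.39, 2.39, 2.79, 3.14, 3.14, 3.14].

INTERFACE

Orientations are given as a rotation vector (axis times angle).
In Python, from rig import bot gives the robot as it stands.
- The arm moves only by the tool arm_command, never from a script. Its argument "targets" is a list of rows, each a list of 2 entries, a list of its own where there are three numbers: the shift along the world's x, y, z in cm, then the turn, a rotation vector about the world's x, y, z in rad. A call has 1 to 12 rows; each row shifts and turns the commanded pose from where the row before left it; what a row does not reach is not made up. A row lasts 1/8 s, in which the tool goes at most 62.5 mm and 10.7 degrees, less where a joint would pass 70% of its speed; a pose out of reach is approached as far as the arm can. A call is refused whole if a number of a shift passes 6.25 or a number of a turn 0.188, either way. A call with a gripper value outside its range is refused whole. "jaw" is the finger opening in cm, from 0 to 8.54, set as the call begins (left out, the last holds). The fingers move at their own pace and stop on an object; the grip force is fixed at half the most. Time passes only in rows, so rows that do not move let the fingers close. It gives the time, the measured TCP pose, the force and the opening at its end, in the units of the state.
- bot.state(): the state, without advancing time (a new reading comes with each control period).
- bot.get_image(name): name is "side" or "top" or "wrist"; returns a dict with "color" (420x560x3 uint8, red, green, blue), "z_map" (420x560 float32, m along the optical axis (not along the pixel's ray), 0 where there is no reading), "K" (3x3 intrinsics, pixels), "R" (3x3) and "t" (3): a world point X has camera coordinates R X + t. Camera axes: x right, y down, z forward; pixel columns grow to the right and rows downward; lengths in m; the calibration is good to about 2 mm. A picture is of the moment at which its call begins.
- bot.job_done(): hands the job in, once; it reports no verdict.
Trained networks look in a picture, given as the dict that the camera call returned (one of the last four; its "shot" number tells which), for a name from the list of things; names that differ only in an ending like _2 or _b are one class to them, and where a whole thing is asked for, a point or a joint stands for the part that bears it (a point fixed in the world has none). Each returns a list of dicts, best first, with "p" (0 to 1); they miss things now and then, are a little off and sometimes report something else, mostly with a low value. They report only what shows in the picture. A call takes as long as a camera call. They do not tell look-alikes from the thing itself.
- bot.boxes_of(picture, label): "at" ([x, y, z] in m, in world coordinates, good to about 4 mm: the middle of the surface that is visible of it).
- bot.trace(picture, label): "mask" (420x560 bool, what is visible of it).
- bot.pinpoint(picture, label): "at" ([x, y, z] in m, in world coordinates, good to about 4 mm: a listed point, or the origin of a listed thing).
The state is a dict: "t": time; "qpos": joint angles; "joint_velocities": joint speeds; "effort": joint torques, N m; "tcp_pos": TCP position; "orientation": TCP orientation; "wrist_force": force on the tool from outside, world axes, zero at the start; "moment": the same for the moment, N m; "grip_width": opening from 0.0 (shut) to 1.0 (fully open).
Only numpy, scipy, OpenCV 4.12 (cv2) and the standard library are available. Lean on these libraries where they do the work, as an engineer would, in place of code of your own. Each camera call takes 0.05 s, during which the arm holds its last target.

## Working session

There is one attempt and no reset: what is moved stays moved. The work goes in short steps, Python scripts to look and compute and a tool call to move; the robot and the scene stay as the last step left them, time stands still between calls to the robot, and variables do not carry over. Pictures are saved under pics/ and viewed, and the job is handed in when it is done.

Besides the shell and the picture viewer there is one more tool, called after ">>>" as name(argument=value, ...) on one line, values as JSON. arm_command: Moves the arm, as the interface text tells. Its arguments: {"type":"object","properties":{"targets":{"type":"array","items":{"type":"array"}},"jaw":{"type":"number"}},"required":["targets"]}

```bash
ls; mkdir -p pics; python3 - <<'E'
from rig import bot
import cv2
print(bot.state())
for n in ["side","top","wrist"]:
    p=bot.get_image(n); cv2.imwrite(f"pics/{n}0.png",p["color"][:,:,::-1])
    print(n,p["K"],p["R"],p["t"],p["shot"])
    for l in ["cap_grip","cup_floor","keeper","gate_axis","bolt_knob","tape_roll","guard","nozzle_a","pliers"]:
        r=bot.pinpoint(p,l); print(l,[(round(d["p"],2),[round(float(v),3) for v in d["at"]]) for d in r])
E
```

```text
pics
{'t': 0.0, 'qpos': array([ 1.10455381e+00,  1.31145173e-01,  1.48929629e+00, -1.29732724e-05,
        1.52297979e+00, -8.54477607e-02]), 'joint_velocities': array([-0.00101966, -0.00021969, -0.00183657, -0.00053686, -0.00023076,
        0.00082735]), 'effort': array([-1.99554932e-03, -5.69426572e+01, -5.00526595e+01, -4.70901650e-04,
        1.54491310e-02, -1.71509083e-05]), 'tcp_pos': array([0.2227578 , 0.55652577, 0.23024463]), 'orientation': array([-1.55183982,  0.2992037 , -0.29843699]), 'wrist_force': array([ 0.50693464, -0.55340458,  0.13105087]), 'moment': array([-0.03387328,  0.01321751, -0.0006878 ]), 'grip_width': 1.0012997969895934}
side [[401.03157873   0.         276.7208744 ]
 [  0.         401.03157873 208.31952579]
 [  0.           0.           1.        ]] [[ 0.93875896 -0.34442903  0.01001274]
 [-0.19483023 -0.55453867 -0.80902908]
 [ 0.28420555  0.75753251 -0.58768333]] [-0.50421043  0.16886966  0.98735666] 1
cap_grip [(0.88, [0.336, -0.259, 0.029]), (0.61, [0.461, -0.194, 0.135])]
cup_floor [(0.96, [0.587, 0.332, 0.004]), (0.64, [0.434, 0.34, 0.005])]
keeper
[... 886 characters left out ...]
-0.099, 0.135]), (0.45, [0.55, -0.141, 0.013])]
tape_roll [(0.72, [0.439, -0.368, 0.0])]
guard []
nozzle_a [(0.51, [0.549, -0.139, 0.013]), (0.51, [0.575, -0.013, 0.01])]
pliers [(0.63, [0.704, -0.396, 0.001])]
wrist [[300.33190886   0.         279.92566153]
 [  0.         300.33190886 211.91614355]
 [  0.           0.           1.        ]] [[ 3.72297388e-01  9.28113492e-01  1.95636775e-05]
 [ 8.94307606e-01 -3.58742353e-01  2.67428177e-01]
 [ 2.48210717e-01 -9.95453156e-02 -9.63577797e-01]] [-0.6003811  -0.03411994  0.37845522] 3
cap_grip []
cup_floor [(0.63, [0.433, 0.341, 0.005])]
keeper []
gate_axis []
bolt_knob []
tape_roll []
guard []
nozzle_a [(0.66, [0.436, 0.341, 0.003])]
pliers []
```

View pics/side0.png

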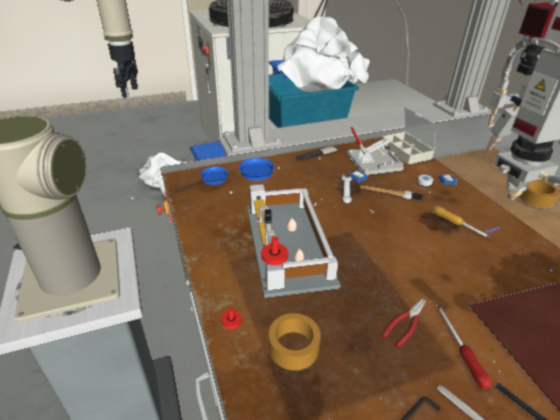

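View pics/top0.png

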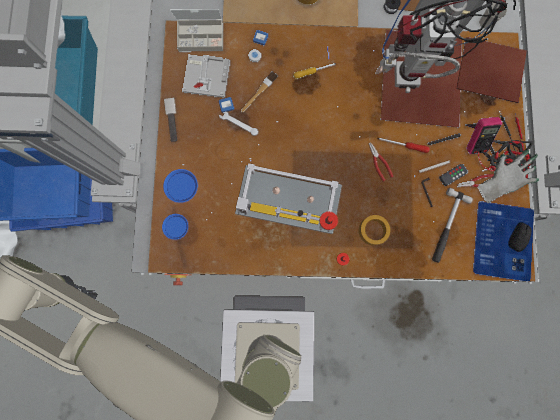

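View pics/wrist0.png

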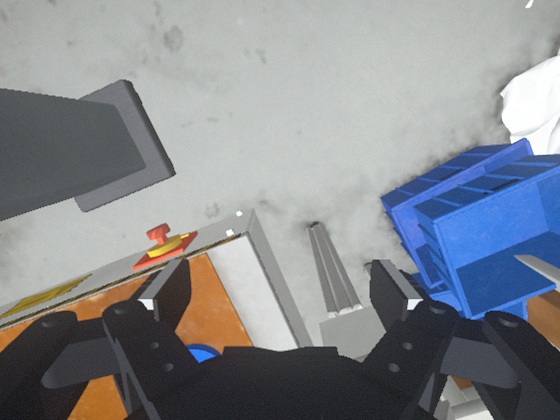

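The larger red cap sits on the keeper at top (329,220), side (274,250). Its look-alike is the small one at top (343,259), side (232,319). The smaller blue cup is at top (175,227), side (214,175). The larger bowl is at top (181,186). I choose the cap on the keeper and the smaller cup. Next I check both in close crops and measure them.

```bash
cat > h.py <<'E'
import numpy as np, cv2
from rig import bot
def pts(p,mask=None):
    z=p["z_map"]; v,u=np.nonzero((z>0) if mask is None else (mask&(z>0)))
    d=z[v,u]; K=p["K"]
    c=np.stack([(u-K[0,2])/K[0,0]*d,(v-K[1,2])/K[1,1]*d,d],1)
    return (c-p["t"])@p["R"],u,v
def proj(p,X):
    c=p["R"]@np.asarray(X,float)+p["t"]; q=p["K"]@c; return q[:2]/q[2]
def circ(xy):
    A=np.c_[2*xy,np.ones(len(xy))]; s=np.linalg.lstsq(A,(xy**2).sum(1),rcond=None)[0]
    return s[0],s[1],np.sqrt(s[2]+s[0]**2+s[1]**2)
def ray(p,u,v,z):
    d=p["R"].T@np.linalg.inv(p["K"])@[u,v,1]; o=-p["R"].T@p["t"]
    return o+d*(z-o[2])/d[2]
E
python3 - <<'E'
from h import *
for n in ["top","side"]:
    p=bot.get_image(n)
    X,u,v=pts(p); hsv=cv2.cvtColor(p["color"],cv2.COLOR_RGB2HSV)
    H=hsv[v,u]
    red=((H[:,0]<8)|(H[:,0]>172))&(H[:,1]>150)&(H[:,2]>60)
    near=lambda c,r:np.hypot(X[:,0]-c[0],X[:,1]-c[1])<r
    m=red&near((.462,-.195),.06); Y=X[m]
    print(n,"cap n",m.sum(),"z",np.percentile(Y[:,2],[2,50,98]).round(4))
    for a,b in [(.085,.118),(.118,.145),(.145,.16)]:
        k=(Y[:,2]>a)&(Y[:,2]<b); 
        if k.sum()>3: print(a,b,k.sum(),"mean",Y[k].mean(0).round(4),"mid",((Y[k].min(0)+Y[k].max(0))/2).round(4),"ext",np.ptp(Y[k],0).round(3))
    m2=red&near((.335,-.259),.05);Y=X[m2];print("small",m2.sum(),np.ptp(Y,0).round(3),Y[:,2].max().round(3))
    blue=(H[:,0]>100)&(H[:,0]<125)&(H[:,1]>120)
    for c in [(.435,.342),(.584,.33)]:
        m=blue&near(c,.08); Y=X[m]; k=(Y[:,2]>.013)
        print("cup",m.sum(),"mid",((Y.min(0)+Y.max(0))/2).round(4),"ext",np.ptp(Y,0).round(3)); 
        if k.sum()>5: print(" rimcirc",np.round(circ(Y[k][:,:2]),4),k.sum(),"zmax",Y[:,2].max())
        k=Y[:,2]<.008
        if k.sum()>5:print(" floor",Y[k].mean(0).round(4))
    # knob black
    m=(H[:,2]<70)&near((.482,-.099),.03)&(X[:,2]>.11);Y=X[m]; print("knob",m.sum(),Y.mean(0).round(4),((Y.min(0)+Y.max(0))/2).round(4),np.ptp(Y,0).round(3))
    q=[proj(p,(.48,-.1,.1)),proj(p,(.48,.34,0))]
    ims=[]
    for c in q:
        x,y=map(int,c);x=max(x,65);ims.append(cv2.resize(p["color"][max(y-60,0):y+60,x-65:x+65,::-1],(400,370),interpolation=cv2.INTER_CUBIC))
    cv2.imwrite(f"pics/{n}1.png",np.hstack(ims))
E
```

```text
top cap n 243 z [0.0026 0.1128 0.1509]
0.085 0.118 198 mean [ 0.4607 -0.1953  0.1119] mid [ 0.4608 -0.1963  0.1101] ext [0.059 0.058 0.015]
0.118 0.145 20 mean [ 0.4584 -0.1942  0.1283] mid [ 0.4591 -0.197   0.1312] ext [0.044 0.047 0.026]
0.145 0.16 19 mean [ 0.462  -0.1952  0.1499] mid [ 0.4621 -0.1963  0.15  ] ext [0.017 0.014 0.009]
small 116 [0.043 0.042 0.049] 0.046
cup 510 mid [0.4393 0.3392 0.0103] ext [0.087 0.09  0.032]
 rimcirc [0.4384 0.3384 0.0421] 123 zmax 0.026482840589903977
 floor [0.4395 0.3415 0.0035]
cup 871 mid [0.5872 0.3262 0.0143] ext [0.12  0.12  0.038]
 rimcirc [0.5858 0.3272 0.0552] 276 zmax 0.0335448337161889
 floor [0.5879 0.3297 0.0042]
knob 19 [ 0.4779 -0.0971  0.1527] [ 0.4779 -0.0967  0.1496] [0.012 0.013 0.015]
side cap n 503 z [0.1016 0.1119 0.1502]
0.085 0.118 402 mean [ 0.4555 -0.2039  0.1106] mid [ 0.4574 -0.1971  0.1084] ext [0.059 0.062 0.017]
0.118 0.145 67 mean [ 0.4561 -0.2015  0.1313] mid [ 0.4577 -0.2003  0.1314] ext [0.017 0.009 0.027]
0.145 0.16 34 mean [ 0.4575 -0.1979  0.1492] mid [ 0.4581 -0.1976  0.1485] ext [0.015 0.015 0.006]
small 339 [0.046 0.06  0.042] 0.038
cup 371 mid [0.4346 0.3487 0.0097] ext [0.087 0.113 0.02 ]
 rimcirc [0.4334 0.3377 0.0434] 96 zmax 0.01988751811477798
 floor [0.4339 0.3419 0.0041]
cup 610 mid [0.5819 0.3288 0.0129] ext [0.121 0.126 0.027]
 rimcirc [0.5808 0.3264 0.0565] 233 zmax 0.02643899636346645
 floor [0.582  0.3324 0.0049]
knob 66 [ 0.4747 -0.1022  0.1428] [ 0.4756 -0.1     0.1404] [0.015 0.017 0.029]
```

View pics/top1.png

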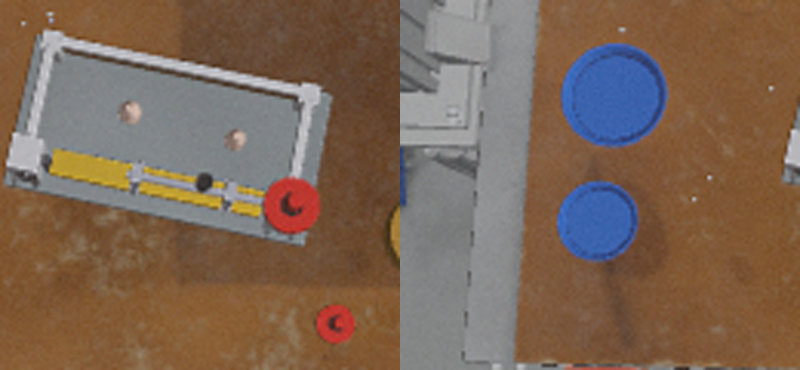

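View pics/side1.png

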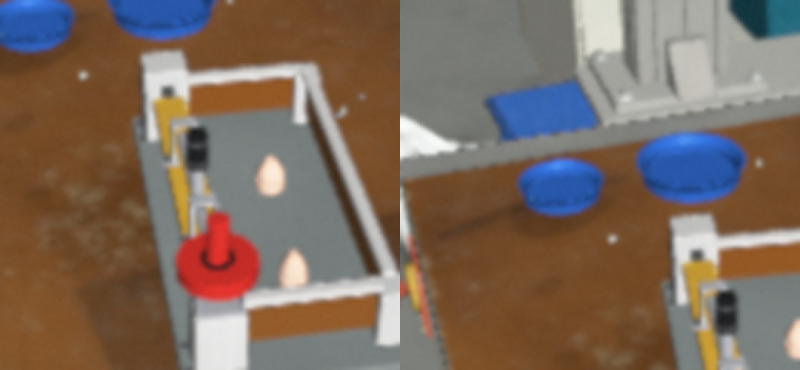

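The crops confirm both choices: the big cap on the keeper (crop px 290,205) and the smaller cup (crop px 597,222). Now the tool orientation.

```bash
python3 - <<'E'
from h import *
from scipy.spatial.transform import Rotation as R
s=bot.state(); M=R.from_rotvec(s["orientation"]).as_matrix(); print(M.round(3))
p=bot.get_image("wrist"); print("cam centre",-p["R"].T@p["t"], "fwd",p["R"][2])
z=M[:,2]; print("jaw az",np.arctan2(z[1],z[0]))
E
```

```text
[[ 0.928 -0.     0.372]
 [-0.372 -0.     0.928]
 [-0.    -1.    -0.   ]]
cam centre [0.16009732 0.58265497 0.37379786] fwd [ 0.24820368 -0.0995587  -0.96357823]
jaw az 1.1900144940751929
```

>>> arm_command(targets=[[[0.5,-2.5,1],[0,0,0.1]],[[1.5,-5,1],[0,0,0.1]],[[1.8,-5.5,0],[0,0,0]],[[1.8,-5.5,0],[0,0,0]],[[1.8,-5.5,0],[0,0,0]],[[1.8,-5.5,0],[0,0,0]],[[1.8,-5.5,0],[0,0,0]],[[1.8,-5.5,0],[0,0,0]],[[1.8,-5.5,0],[0,0,0]],[[1.8,-5.5,0],[0,0,0]],[[1.8,-5.5,0],[0,0,0]],[[1.8,-5.5,0],[0,0,0]]])

```text
t: 3.15
tcp_pos: [0.4234, -0.07, 0.2517]
orientation: [-1.566, 0.141, -0.143]
wrist_force: [1.3, 0.1, -0.4]
grip_width: 1.0
```

>>> arm_command(targets=[[[0,-5,0],[0,0,0]],[[0,-3.5,0],[0,0,0]],[[0,-2,0],[0,0,0]],[[0,0,0],[0,0,0]],[[0,0,0],[0,0,0]]])

```text
t: 3.78
tcp_pos: [0.423, -0.1725, 0.2513]
orientation: [-1.566, 0.142, -0.142]
wrist_force: [-0.3, -0.0, -0.0]
grip_width: 1.001
```

```bash
python3 - <<'E'
from h import *
from scipy.spatial.transform import Rotation as R
s=bot.state(); M=R.from_rotvec(s["orientation"]).as_matrix(); print(s["t"],s["tcp_pos"],s["qpos"].round(3),M.round(3).tolist(),s["wrist_force"])
p=bot.get_image("wrist"); cv2.imwrite("pics/wrist2.png",p["color"][:,:,::-1])
for l in ["cap_grip","keeper","bolt_knob","gate_axis"]:
  print(l,[(round(d["p"],2),d["at"]) for d in bot.pinpoint(p,l)])
X,u,v=pts(p); hsv=cv2.cvtColor(p["color"],cv2.COLOR_RGB2HSV);H=hsv[v,u]
red=((H[:,0]<8)|(H[:,0]>172))&(H[:,1]>150)&(H[:,2]>60)&(np.hypot(X[:,0]-.46,X[:,1]+.196)<.06);Y=X[red]
for a,b in [(.085,.118),(.118,.145),(.145,.16)]:
    k=(Y[:,2]>a)&(Y[:,2]<b); 
    if k.sum()>3: print(a,b,k.sum(),"mean",Y[k].mean(0).round(4),"mid",((Y[k].min(0)+Y[k].max(0))/2).round(4),"ext",np.ptp(Y[k],0).round(3))
print("ztop",Y[:,2].max())
m=(H[:,2]<70)&(np.hypot(X[:,0]-.478,X[:,1]+.099)<.03)&(X[:,2]>.115)&(X[:,2]<.165);Y=X[m]
for a,b in [(.115,.145),(.145,.165)]:
    k=(Y[:,2]>a)&(Y[:,2]<b)
    if k.sum()>3: print("knob",k.sum(),Y[k].mean(0).round(4),((Y[k].min(0)+Y[k].max(0))/2).round(4),np.ptp(Y[k],0).round(3))
E
```

```text
3.775 [ 0.42297995 -0.17246757  0.2513179 ] [-0.5   -0.274  1.837  0.     1.579 -1.89 ] [[0.984, 0.0, 0.18], [-0.18, 0.0, 0.984], [0.0, -1.0, 0.0]] [-0.28656854 -0.04863988 -0.04881311]
cap_grip [(0.69, [0.3325, -0.2648, 0.0233]), (0.62, [0.4564, -0.1955, 0.1327])]
keeper [(0.61, [0.508, 0.076, 0.0653]), (0.38, [0.5768, -0.0146, 0.0146])]
bolt_knob [(0.83, [0.4763, -0.0982, 0.1366]), (0.56, [0.4772, -0.0676, 0.0007])]
gate_axis [(0.79, [0.5112, 0.0765, 0.068])]
0.085 0.118 2214 mean [ 0.4545 -0.1933  0.1115] mid [ 0.4585 -0.1946  0.1094] ext [0.062 0.061 0.017]
0.118 0.145 185 mean [ 0.4521 -0.1923  0.1321] mid [ 0.4541 -0.1937  0.1315] ext [0.01  0.016 0.027]
0.145 0.16 313 mean [ 0.4577 -0.1942  0.1493] mid [ 0.4585 -0.1942  0.1484] ext [0.018 0.017 0.006]
ztop 0.3451995036248389
```

View pics/wrist2.png

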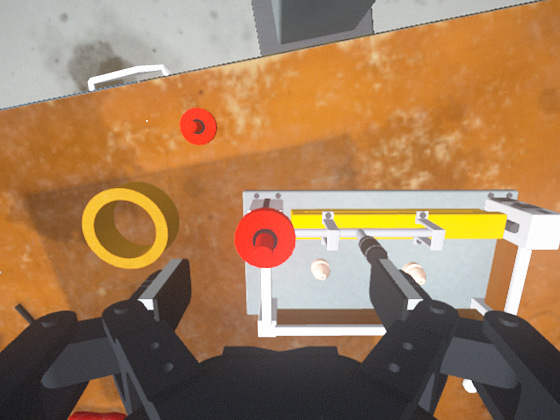

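The wrist picture shows the large cap at (265,240) and the bolt knob at (372,247). The cap centre is (0.459,-0.195) and its top is 0.150, which agrees in three views and fits the text. Moving over it.

>>> arm_command(targets=[[[1.8,-1.1,-1],[0,0,0]],[[1.8,-1.2,-2.5],[0,0,0]],[[0,0,-3],[0,0,0]],[[0,0,-3],[0,0,0]],[[0,0,-2],[0,0,0]],[[0,0,0],[0,0,0]]], jaw=5)

```text
t: 4.78
tcp_pos: [0.4578, -0.1949, 0.1345]
orientation: [-1.565, 0.144, -0.139]
wrist_force: [-0.0, 0.2, 1.0]
grip_width: 0.581
```

```bash
python3 - <<'E'
from h import *
s=bot.state(); print(s["t"],s["tcp_pos"],s["grip_width"])
p=bot.get_image("wrist"); cv2.imwrite("pics/wrist3.png",p["color"][:,:,::-1])
E
```

```text
4.775 [ 0.45776585 -0.19485479  0.13447677] 0.5808248787832285
```

View pics/wrist3.png

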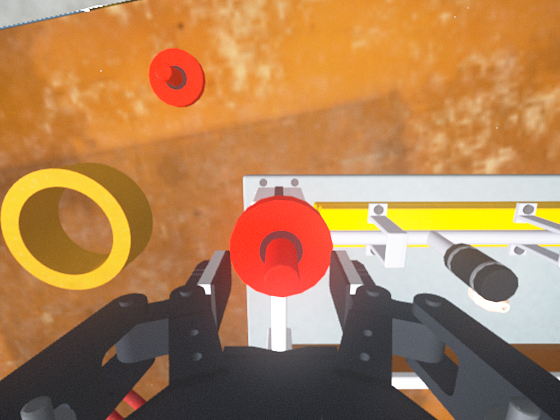

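The knob (280,250) is centred between the pads. I go down the rest and close.

>>> arm_command(targets=[[[0.1,0,-1],[0,0,0]],[[0,0,-0.6],[0,0,0]],[[0,0,0],[0,0,0]]])

```text
t: 5.2
tcp_pos: [0.4597, -0.1958, 0.1199]
orientation: [-1.566, 0.142, -0.141]
wrist_force: [0.5, -0.1, 0.5]
grip_width: 0.586
```

>>> arm_command(targets=[[[0,0,0],[0,0,0]],[[0,0,0],[0,0,0]],[[0,0,0],[0,0,0]],[[0,0,0],[0,0,0]],[[0,0,0.5],[0,0,0]],[[0,0,1.5],[0,0,0]],[[0,0,3],[0,0,0]],[[0,0,3],[0,0,0]],[[0,0,2],[0,0,0]],[[0,0,0],[0,0,0]],[[0,0,0],[0,0,0]]], jaw=0)

```text
t: 6.58
tcp_pos: [0.4597, -0.1958, 0.2197]
orientation: [-1.566, 0.142, -0.141]
wrist_force: [0.6, -0.1, -0.6]
grip_width: 0.192
```

```bash
python3 - <<'E'
from h import *
s=bot.state(); print(s["t"],s["tcp_pos"],s["grip_width"],s["wrist_force"])
p=bot.get_image("wrist"); cv2.imwrite("pics/wrist4.png",p["color"][:,:,::-1])
X,u,v=pts(p); H=cv2.cvtColor(p["color"],cv2.COLOR_RGB2HSV)[v,u]
red=((H[:,0]<8)|(H[:,0]>172))&(H[:,1]>150)&(H[:,2]>60)&(np.hypot(X[:,0]-.46,X[:,1]+.196)<.06)&(X[:,2]>.15);Y=X[red]
print(np.percentile(Y[:,2],[1,5,25,50,75,95,99]).round(4))
k=(Y[:,2]>.18)&(Y[:,2]<.215);D=Y[k]
print(((D.min(0)+D.max(0))/2).round(4),np.ptp(D,0).round(3))
E
```

```text
6.575 [ 0.45968288 -0.19582373  0.21970806] 0.19216246316758065 [ 0.6209382  -0.09215329 -0.57614644]
[0.2026 0.2093 0.2104 0.211  0.2327 0.2489 0.2496]
[ 0.4577 -0.1954  0.2065] [0.061 0.061 0.017]
```

View pics/wrist4.png

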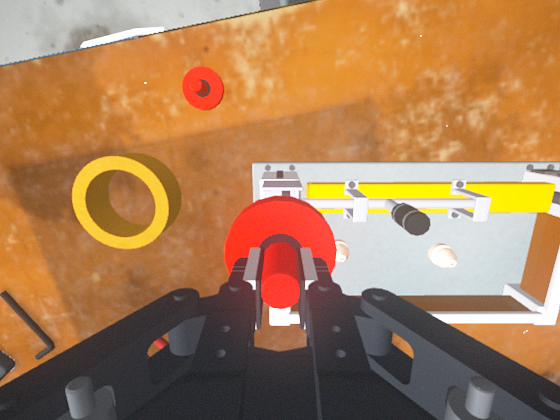

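The cap is held level (width 0.19, disc top 0.211), and its lower edge sits 22 mm below the TCP. Carrying it towards the cup.

>>> arm_command(targets=[[[0,2,0.5],[0,0,0]],[[0,4,0.5],[0,0,0]],[[0,5.5,0],[0,0,0]],[[0,5.5,0],[0,0,0]],[[0,5.5,0],[0,0,0]],[[0,5.5,0],[0,0,0]],[[0,5.5,0],[0,0,0]],[[0,5,0],[0,0,0]],[[0,3,0],[0,0,0]],[[0,2,0],[0,0,0]],[[0,0,0],[0,0,0]],[[0,0,0],[0,0,0]]])

```text
t: 8.12
tcp_pos: [0.4599, 0.2384, 0.2301]
orientation: [-1.567, 0.143, -0.142]
wrist_force: [-0.3, 0.2, -1.0]
grip_width: 0.194
```

```bash
cat > cup.py <<'E'
from h import *
import sys
s=bot.state(); print(s["t"],s["tcp_pos"],s["grip_width"],s["wrist_force"])
p=bot.get_image("wrist"); cv2.imwrite(sys.argv[1],p["color"][:,:,::-1])
X,u,v=pts(p); H=cv2.cvtColor(p["color"],cv2.COLOR_RGB2HSV)[v,u]
b=(H[:,0]>100)&(H[:,0]<125)&(H[:,1]>120)&(np.hypot(X[:,0]-.436,X[:,1]-.341)<.062);Y=X[b]
print(len(Y),np.percentile(Y[:,2],[1,10,50,90,99]).round(4),((Y.min(0)+Y.max(0))/2).round(4),np.ptp(Y,0).round(3))
k=Y[:,2]>.0135; print("rim",np.round(circ(Y[k][:,:2]),4),k.sum())
k=Y[:,2]<.007; D=Y[k]; print("floor",D.mean(0).round(4),((D.min(0)+D.max(0))/2).round(4),np.ptp(D,0).round(3))
print([(round(d["p"],2),d["at"]) for d in bot.pinpoint(p,"cup_floor")])
r=((H[:,0]<8)|(H[:,0]>172))&(H[:,1]>150)&(H[:,2]>60)&(np.hypot(X[:,0]-s["tcp_pos"][0],X[:,1]-s["tcp_pos"][1])<.05)
D=X[r]; z=s["tcp_pos"][2]; D=D[(D[:,2]>z-.025)&(D[:,2]<z-.004)]
if len(D): print("cap disc-tcp",(((D.min(0)+D.max(0))/2)-s["tcp_pos"]).round(4),np.ptp(D,0).round(3))
E
python3 cup.py pics/wrist5.png
```

```text
8.125 [0.45986374 0.23836279 0.23010659] 0.19445157900251242 [-0.27750907  0.20074703 -1.00027245]
5026 [0.002  0.003  0.0044 0.0172 0.0187] [0.4374 0.3437 0.0092] [0.097 0.099 0.022]
rim [0.4347 0.34   0.043 ] 1300
floor [0.4345 0.3413 0.0038] [0.4414 0.3481 0.0025] [0.089 0.09  0.009]
[(0.72, [0.4356, 0.3427, 0.0033]), (0.55, [0.5804, 0.3302, 0.0062])]
cap disc-tcp [-0.0022  0.0004 -0.0131] [0.06  0.061 0.018]
```

View pics/wrist5.png

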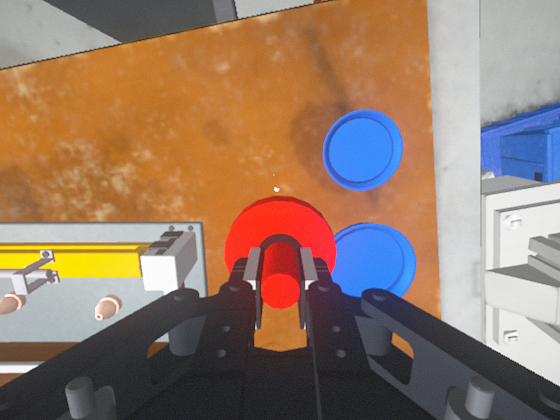

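The smaller cup at (362,150) is unobstructed, with its centre at (0.435,0.3405), rim z 0.018 and floor 0.004. I move over it and descend part way.

>>> arm_command(targets=[[[-0.6,2.5,0],[0,0,0]],[[-0.6,3,0],[0,0,0]],[[-0.6,3,-1],[0,0,0]],[[-0.5,1.7,-2.5],[0,0,0]],[[0,0,-3.5],[0,0,0]],[[0,0,-4],[0,0,0]],[[0,0,-3],[0,0,0]],[[0,0,-2],[0,0,0]],[[0,0,0],[0,0,0]],[[0,0,0],[0,0,0]]])

```text
t: 9.48
tcp_pos: [0.438, 0.3414, 0.0718]
orientation: [-1.565, 0.141, -0.144]
wrist_force: [0.3, 0.6, -0.5]
grip_width: 0.195
```

```bash
python3 cup.py pics/wrist6.png; python3 - <<'E'
from h import *
p=bot.get_image("side"); x,y=map(int,proj(p,(.435,.34,.03)));cv2.imwrite("pics/side6.png",cv2.resize(p["color"][y-60:y+50,x-70:x+70,::-1],(700,550),interpolation=cv2.INTER_CUBIC))
E
```

```text
9.475 [0.43804828 0.34137593 0.0718038 ] 0.19517063773698484 [ 0.30968136  0.61861305 -0.4598962 ]
5418 [0.0026 0.0034 0.0114 0.0179 0.1207] [0.4248 0.3417 0.0725] [0.072 0.095 0.149]
rim [0.4338 0.3404 0.042 ] 2265
floor [0.4137 0.3425 0.0039] [0.4236 0.3459 0.0025] [0.052 0.086 0.009]
[]
cap disc-tcp [-0.002   0.0005 -0.0114] [0.061 0.061 0.015]
```

View pics/wrist6.png

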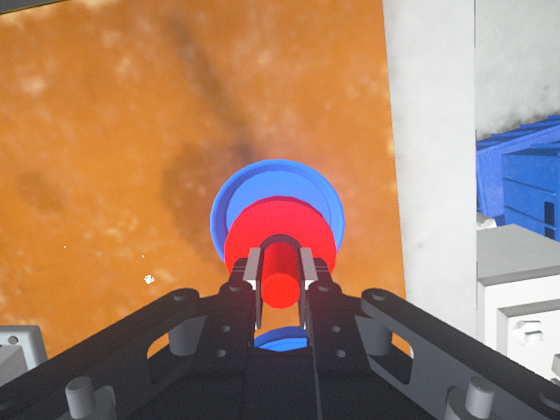

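View pics/side6.png

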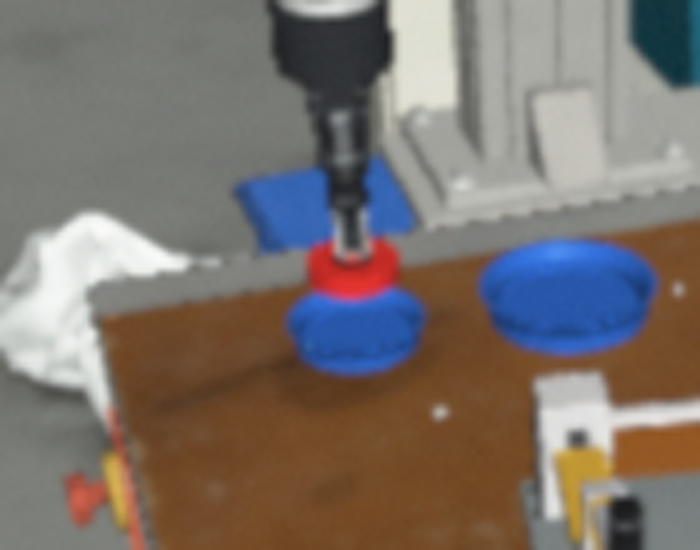

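Above the cup (wrist image cup (277,215), cap (280,235)). A 2 mm correction, then lower.

>>> arm_command(targets=[[[-0.2,-0.1,-1],[0,0,0]],[[0,0,-1.2],[0,0,0]],[[0,0,-1],[0,0,0]],[[0,0,-0.7],[0,0,0]],[[0,0,-0.4],[0,0,0]],[[0,0,-0.1],[0,0,0]],[[0,0,0],[0,0,0]],[[0,0,0],[0,0,0]]])

```text
t: 10.62
tcp_pos: [0.4353, 0.3403, 0.0269]
orientation: [-1.566, 0.141, -0.142]
wrist_force: [-1.5, -1.0, 5.2]
grip_width: 0.192
```

Floor contact at 5 N, at the expected height. Releasing to 5 cm, holding for step 1, then rising.

>>> arm_command(targets=[[[0,0,0],[0,0,0]],[[0,0,0],[0,0,0]],[[0,0,0],[0,0,0]],[[0,0,0],[0,0,0]],[[0,0,1],[0,0,0]],[[0,0,2.5],[0,0,0]],[[0,0,4],[0,0,0]],[[0,0,5],[0,0,0]],[[0,0,5],[0,0,0]],[[0,-2,3],[0,0,0]],[[0,-2,0],[0,0,0]],[[0,0,0],[0,0,0]]], jaw=5)

```text
t: 12.12
tcp_pos: [0.4349, 0.2988, 0.2311]
orientation: [-1.566, 0.143, -0.143]
wrist_force: [0.1, -0.7, 0.2]
grip_width: 0.587
```

```bash
python3 - <<'E'
from h import *
s=bot.state(); print(s["t"],s["tcp_pos"])
for n in ["wrist","side","top"]:
    p=bot.get_image(n); 
    if n=="wrist": cv2.imwrite("pics/wrist7.png",p["color"][:,:,::-1])
    X,u,v=pts(p); H=cv2.cvtColor(p["color"],cv2.COLOR_RGB2HSV)[v,u]
    nr=np.hypot(X[:,0]-.436,X[:,1]-.341)<.062
    r=((H[:,0]<8)|(H[:,0]>172))&(H[:,1]>150)&(H[:,2]>60)&nr
    D=X[r]; print(n,"z",np.percentile(D[:,2],[2,50,98]).round(4))
    for a,b in [(.01,.024),(.024,.05),(.05,.062)]:
        k=(D[:,2]>a)&(D[:,2]<b)
        if k.sum()>3: print(a,((D[k].min(0)+D[k].max(0))/2).round(4),np.ptp(D[k],0).round(3))
    Y=X[(H[:,0]>100)&(H[:,0]<125)&(H[:,1]>120)&nr]
    k=(Y[:,2]>.0135)&(Y[:,2]<.025); print("rim",np.round(circ(Y[k][:,:2]),4))
E
```

```text
12.125 [0.43489301 0.29880566 0.23107871]
wrist z [0.0163 0.018  0.0563]
0.01 [0.4334 0.3408 0.0192] [0.061 0.06  0.008]
0.024 [0.4308 0.34   0.0369] [0.013 0.017 0.026]
0.05 [0.4334 0.3402 0.054 ] [0.017 0.017 0.007]
rim [0.4347 0.3401 0.0429]
side z [0.0111 0.0182 0.0552]
0.01 [0.4323 0.3367 0.0167] [0.055 0.059 0.013]
0.024 [0.4326 0.3339 0.0364] [0.014 0.012 0.024]
0.05 [0.4332 0.3375 0.0543] [0.015 0.017 0.007]
rim [0.4342 0.3382 0.0433]
top z [0.0113 0.0179 0.0257]
0.01 [0.426  0.3548 0.0168] [0.032 0.025 0.012]
rim [0.4389 0.3386 0.0426]
```

View pics/wrist7.png

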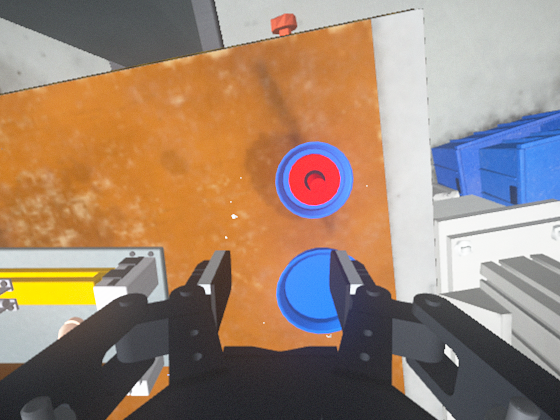

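The cap sits concentric in the cup at (315,180), within about 2 mm. Disc top is 0.018 and knob top 0.056, so it is level on the floor. Now to the bolt knob.

>>> arm_command(targets=[[[0,-2,0],[0,0,0]],[[0,-4,0],[0,0,0]],[[0,-5,0],[0,0,0]],[[0,-5,0],[0,0,0]],[[0,-5,0],[0,0,0]],[[0,-5,0],[0,0,0]],[[0.3,-5,0],[0,0,0]],[[0.3,-4,0],[0,0,0]],[[0,-3,0],[0,0,0]],[[0,-1,0],[0,0,0]],[[0,0,0],[0,0,0]],[[0,0,0],[0,0,0]]])

```text
t: 13.78
tcp_pos: [0.4409, -0.0891, 0.2311]
orientation: [-1.566, 0.142, -0.141]
wrist_force: [-0.5, -0.7, 0.2]
grip_width: 0.581
```

```bash
cat > knob.py <<'E'
from h import *
import sys
s=bot.state(); print(s["t"],s["tcp_pos"].round(4),s["grip_width"],s["wrist_force"].round(2))
for n in ["wrist","side","top"]:
    p=bot.get_image(n)
    if n=="wrist": cv2.imwrite(sys.argv[1],p["color"][:,:,::-1])
    X,u,v=pts(p); H=cv2.cvtColor(p["color"],cv2.COLOR_RGB2HSV)[v,u]
    m=(H[:,2]<90)&(H[:,1]<90)&(np.hypot(X[:,0]-.4765,X[:,1]+.098)<.028)&(X[:,2]>.112)&(X[:,2]<.172);Y=X[m]
    for a,b in [(.112,.15),(.15,.172)]:
        k=(Y[:,2]>a)&(Y[:,2]<b)
        if k.sum()>3: print(n,a,"knob",k.sum(),Y[k].mean(0).round(4),((Y[k].min(0)+Y[k].max(0))/2).round(4),np.ptp(Y[k],0).round(3),"zmax",Y[k][:,2].max().round(4))
    print([(round(d["p"],2),d["at"]) for l in ("bolt_knob","gate_axis","keeper") for d in bot.pinpoint(p,l)])
E
python3 knob.py pics/wrist8.png
```

```text
13.775 [ 0.4409 -0.0891  0.2311] 0.5806671079034564 [-0.45 -0.65  0.18]
wrist 0.112 knob 80 [ 0.4701 -0.0933  0.1373] [ 0.4726 -0.0949  0.1371] [0.009 0.015 0.025] zmax 0.1496
wrist 0.15 knob 79 [ 0.4763 -0.0943  0.153 ] [ 0.4768 -0.095   0.1524] [0.017 0.015 0.005] zmax 0.1546
[(0.56, [0.4748, -0.098, 0.1362]), (0.6, [0.5103, 0.081, 0.0671]), (0.68, [0.4542, -0.1935, 0.0701])]
side 0.112 knob 65 [ 0.4754 -0.1026  0.1365] [ 0.4765 -0.1018  0.1362] [0.018 0.012 0.027] zmax 0.1496
side 0.15 knob 27 [ 0.4761 -0.0993  0.1534] [ 0.4765 -0.0988  0.1534] [0.016 0.016 0.004] zmax 0.1553
[(0.75, [0.4322, 0.3384, 0.004]), (0.72, [0.4811, -0.0995, 0.1352]), (0.74, [0.5055, 0.0803, 0.0699]), (0.71, [0.4607, -0.1962, 0.0668])]
[(0.49, [0.7042, -0.3967, -0.0008]), (0.63, [0.5073, 0.0781, 0.0686]), (0.65, [0.4592, -0.1957, 0.0736])]
```

View pics/wrist8.png

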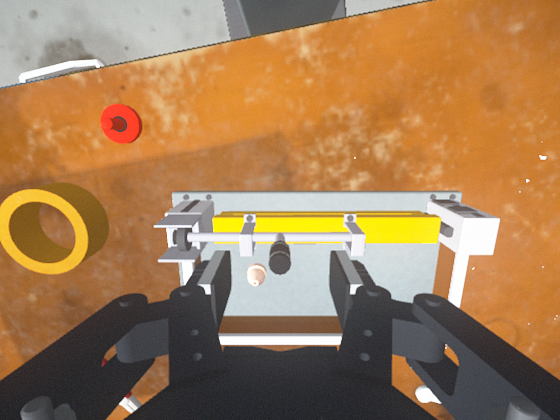

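The knob is at (280,252) with its centre at about (0.4765,-0.097) and its top at 0.154. Moving down around it.

>>> arm_command(targets=[[[1.7,-0.4,-1],[0,0,0]],[[1.8,-0.4,-2],[0,0,0]],[[0,0,-3],[0,0,0]],[[0,0,-2.5],[0,0,0]],[[0,0,-1.2],[0,0,0]],[[0,0,0],[0,0,0]]])

```text
t: 15.12
tcp_pos: [0.4754, -0.0978, 0.1337]
orientation: [-1.566, 0.143, -0.141]
wrist_force: [-0.5, 0.5, -0.3]
grip_width: 0.587
```

```bash
python3 knob.py pics/wrist9.png
```

```text
15.125 [ 0.4754 -0.0978  0.1337] 0.5867081637883528 [-0.51  0.5  -0.28]
wrist 0.112 knob 741 [ 0.4717 -0.098   0.1411] [ 0.4742 -0.0976  0.1364] [0.029 0.053 0.027] zmax 0.15
wrist 0.15 knob 2084 [ 0.4752 -0.0972  0.1576] [ 0.4749 -0.0977  0.161 ] [0.031 0.054 0.022] zmax 0.172
[(0.82, [0.5124, 0.0769, 0.0676]), (0.75, [0.4553, -0.1918, 0.0682])]
side 0.112 knob 4 [ 0.4726 -0.0722  0.1461] [ 0.4723 -0.0722  0.1453] [0.002 0.002 0.007] zmax 0.1486
side 0.15 knob 5 [ 0.4731 -0.0715  0.1544] [ 0.4724 -0.0716  0.1549] [0.003 0.001 0.009] zmax 0.1593
[(0.78, [0.4808, -0.0982, 0.136]), (0.2, [0.4799, -0.0952, 0.084]), (0.81, [0.4598, -0.197, 0.0679])]
[(0.7, [0.5105, 0.0782, 0.0693]), (0.5, [0.5792, -0.0123, 0.0151]), (0.89, [0.508, 0.0789, 0.0696]), (0.86, [0.4582, -0.1959, 0.0695])]
```

View pics/wrist9.png

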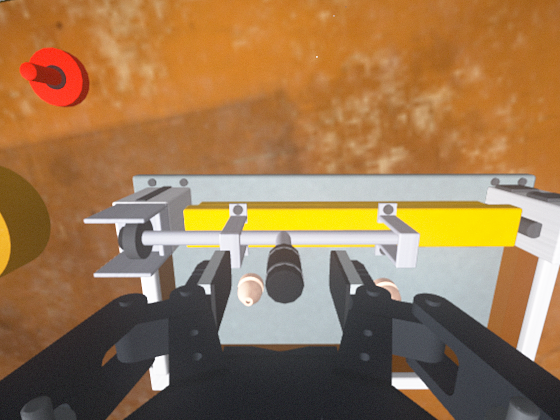

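The knob (285,270) lies between the pads. I finish the descent and grip.

>>> arm_command(targets=[[[0.1,0.1,-0.8],[0,0,0]],[[0,0,-0.6],[0,0,0]],[[0,0,0],[0,0,0]],[[0,0,0],[0,0,0]]])

```text
t: 16.23
tcp_pos: [0.4769, -0.097, 0.1202]
orientation: [-1.566, 0.142, -0.142]
wrist_force: [0.4, 0.4, 1.1]
grip_width: 0.589
```

>>> arm_command(targets=[[[0,0,0],[0,0,0]],[[0,0,0],[0,0,0]],[[0,0,0],[0,0,0]],[[0,0,0],[0,0,0]],[[0,0,0],[0,0,0]]], jaw=0)

```text
t: 16.85
tcp_pos: [0.4773, -0.097, 0.1207]
orientation: [-1.566, 0.141, -0.142]
wrist_force: [-0.8, 0.3, 4.6]
grip_width: 0.193
```

Gripped (0.193). Lifting 11 mm.

>>> arm_command(targets=[[[0,0,0.4],[0,0,0]],[[0,0,0.4],[0,0,0]],[[0,0,0.3],[0,0,0]],[[0,0,0],[0,0,0]],[[0,0,0],[0,0,0]]])

```text
t: 17.48
tcp_pos: [0.4769, -0.0969, 0.1312]
orientation: [-1.566, 0.142, -0.142]
wrist_force: [1.4, -0.7, -2.7]
grip_width: 0.197
```

```bash
python3 - <<'E'
from h import *
s=bot.state(); print(s["t"],s["tcp_pos"].round(4),s["grip_width"],s["wrist_force"].round(2))
p=bot.get_image("wrist"); cv2.imwrite("pics/wrist10.png",p["color"][:,:,::-1])
E
```

```text
17.475 [ 0.4769 -0.0969  0.1312] 0.1968431468938164 [ 1.42 -0.71 -2.7 ]
```

View pics/wrist10.png

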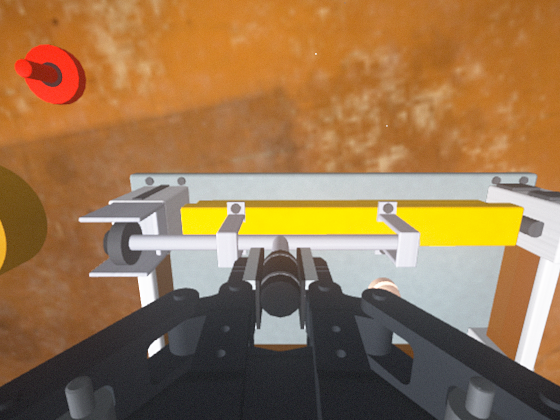

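The bolt is up: its weight shows as -2.7 N, and the flange at (122,243) rises in the keeper. Drawing it 36 mm towards the hinge.

>>> arm_command(targets=[[[0.06,0.35,0],[0,0,0]],[[0.09,0.5,0],[0,0,0]],[[0.13,0.7,0],[0,0,0]],[[0.13,0.7,0],[0,0,0]],[[0.13,0.7,0],[0,0,0]],[[0.1,0.6,0],[0,0,0]],[[0,0,0],[0,0,0]],[[0,0,0],[0,0,0]]])

```text
t: 18.52
tcp_pos: [0.4834, -0.0613, 0.1313]
orientation: [-1.566, 0.142, -0.142]
wrist_force: [1.5, 0.5, -2.1]
grip_width: 0.196
```

```bash
python3 - <<'E'
from h import *
s=bot.state(); print(s["t"],s["tcp_pos"].round(4),s["grip_width"],s["wrist_force"].round(2))
p=bot.get_image("wrist"); cv2.imwrite("pics/wrist11.png",p["color"][:,:,::-1])
c=s["tcp_pos"][:2]; a=np.array([.5085,.0785]); d=c-a; print(np.linalg.norm(d),np.arctan2(d[0],-d[1]))
g=np.array([.178,.984])
for th in np.arange(0,.41,.05):
    r=np.array([[np.cos(-th),-np.sin(-th)],[np.sin(-th),np.cos(-th)]]); print(round(th,2),((r@d-d)*100).round(2))
E
```

```text
18.525 [ 0.4834 -0.0613  0.1313] 0.1961265085983024 [ 1.47  0.49 -2.12]
0.14199000078524163 -0.17744716801878785
0.0 [0. 0.]
0.05 [-0.7   0.14]
0.1 [-1.38  0.32]
0.15 [-2.06  0.53]
0.2 [-2.73  0.78]
0.25 [-3.38  1.05]
0.3 [-4.02  1.36]
0.35 [-4.64  1.71]
0.4 [-5.24  2.08]
```

View pics/wrist11.png

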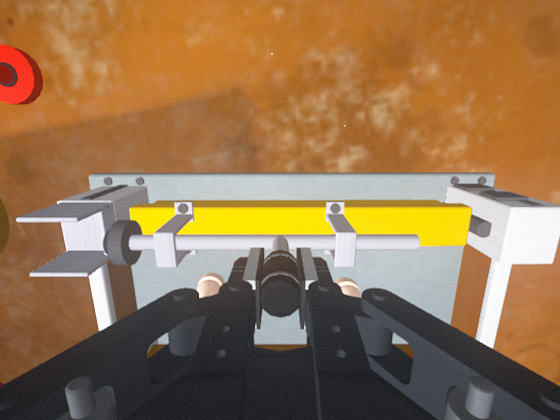

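The flange (122,240) is clear of the keeper walls, drawn about 36 mm. Swinging the gate along its arc (radius 0.142) to 0.35 rad and turning the tool with it.

>>> arm_command(targets=[[[-0.7,0.14,0],[0,0,-0.05]],[[-0.68,0.18,0],[0,0,-0.05]],[[-0.68,0.21,0],[0,0,-0.05]],[[0,0,0],[0,0,0]]])

```text
t: 19.08
tcp_pos: [0.4626, -0.0563, 0.1313]
orientation: [-1.555, 0.259, -0.26]
wrist_force: [2.2, -0.6, -2.7]
grip_width: 0.188
```

>>> arm_command(targets=[[[-0.67,0.25,0],[0,0,-0.05]],[[-0.65,0.27,0],[0,0,-0.05]],[[-0.64,0.31,0],[0,0,-0.05]],[[-0.62,0.35,0],[0,0,-0.05]],[[0,0,0],[0,0,0]],[[0,0,0],[0,0,0]],[[0,0,0],[0,0,0]]])

```text
t: 19.95
tcp_pos: [0.4372, -0.0447, 0.1313]
orientation: [-1.531, 0.415, -0.416]
wrist_force: [1.7, -1.4, -2.6]
grip_width: 0.194
```

```bash
python3 - <<'E'
from h import *
s=bot.state(); print(s["t"],s["tcp_pos"].round(4),s["grip_width"],s["wrist_force"].round(2))
p=bot.get_image("wrist"); cv2.imwrite("pics/wrist12.png",p["color"][:,:,::-1])
d=s["tcp_pos"][:2]-[.5085,.0785]; print(np.linalg.norm(d), "swing",np.arctan2(-d[0],-d[1])-.178)
X,u,v=pts(p); H=cv2.cvtColor(p["color"],cv2.COLOR_RGB2HSV)[v,u]
m=(H[:,0]>20)&(H[:,0]<32)&(H[:,1]>180)&(H[:,2]>120)&(abs(X[:,2]-.07)<.006)&(np.hypot(X[:,0]-.48,X[:,1])<.25)
Y=X[m][:,:2].astype(np.float32); l=cv2.fitLine(Y,cv2.DIST_HUBER,0,.01,.01).ravel(); print(m.sum(),l,"az swing",np.arctan(l[0]/l[1])-.178)
q=bot.get_image("top"); x,y=map(int,proj(q,(.48,.05,.05)))
cv2.imwrite("pics/top12.png",cv2.resize(q["color"][y-70:y+70,x-130:x+90,::-1],(770,490),interpolation=cv2.INTER_CUBIC))
E
```

```text
19.95 [ 0.4372 -0.0447  0.1313] 0.1935715584862766 [ 1.68 -1.39 -2.64]
0.14232274041570525 swing 0.3468116162258315
8934 [ 0.51910174  0.8547124   0.4463245  -0.01850583] az swing 0.36779967
```

View pics/wrist12.png

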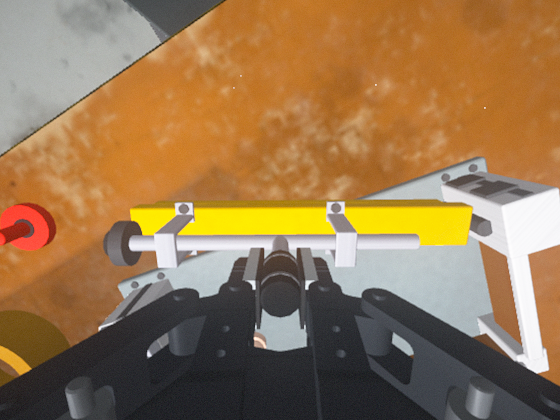

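View pics/top12.png

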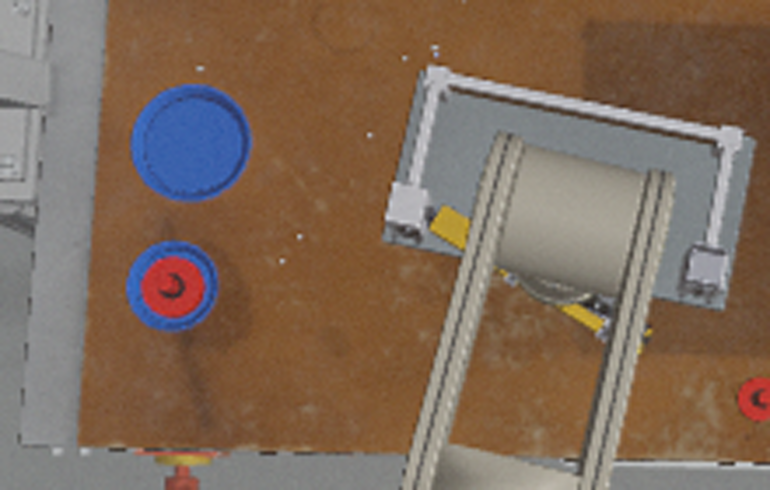

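The gate is open 0.35 rad, both by the arc and by its yellow edge. The bolt is still drawn and gripped, and the cap sits in the cup (top crop (172,286)). Handing in.

```bash
python3 - <<'E'
from rig import bot
print(bot.job_done()); s=bot.state(); print(s["t"],s["tcp_pos"],s["grip_width"],s["wrist_force"])
E
```

```text
the job is handed in; nothing more can be done
None
the job is handed in; nothing more can be done
```

I lifted the large red cap off the keeper and set it knob up in the smaller blue cup. I then raised the bolt about 11 mm, drew it about 36 mm towards the hinge and swung the gate open. I handed the job in at about 20 s with the knob still gripped; no verdict was reported.

- **Cap:** it sat within about 2 mm of the cup centre in the wrist and side views, with its knob top at 0.056 m, so level on the floor. The top view, taken before the arm moved away, did not show enough of it to give a centre. A later top picture showed it centred.
- **Gate:** it stood 0.35 rad open by the TCP's arc and 0.37 rad by its yellow edge, both inside 0.20 to 0.52.
- **Bolt:** the grip-to-hinge distance stayed at 0.142 m while the gate swung, so the bolt stayed drawn. The jaws were at 0.19 of full opening on the knob, and the wrist carried its weight of about 2.6 N. The contact force between fingers and bolt was not measured directly.
- **Nozzles, tape roll and pliers:** I did not touch them. I did not measure their final positions.
- **Disagreement:** the three cameras differed by up to about 5 mm, mainly between the top and side views in x. I mostly used the wrist view.

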